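# Fit the phase barrier and hold the isolator shaft home

## Robot

A 6-joint arm with a two-finger parallel gripper is mounted at the origin on the work surface. World frame = base frame: x ahead of the robot, y to its left, z up, the work surface at z = 0. Lengths are in m, angles in rad, forces in N, time in s.
With the tool pointing down it reaches from about 0.25 to 0.725 m from the base axis. Payload 9.7 kg.
Tool frame: the origin (TCP) lies midway between the tips of the shut fingers; the grasp point (between the pads) lies 19 mm behind it; z points along the fingers, y is the direction in which the jaws open and shut (so a half turn about z gives the same grasp; the last joint's range is limited). The gripper opens to 85 mm and grips with 20 to 120 N. Pads are 22 mm wide; open, the fingers measure 114 mm over their backs; the gripper's body (76 mm by 85 mm) begins 54 mm behind the grasp point. The pads swing forward as they close: fully open they stand 13 mm farther back than shut.
Start: joints at [-1.143, 0.087, 0.176, 1.66, 0, 1.571], TCP at [0.228, -0.5, 0.193] pointing down, gripper open.
Joint ranges: [-3.13, 3.13], [-0.85, 1.81], [-1.15, 1.24], [-2.2, 2.28], [-1.44, 1.52], [-3.14, 3.14]. Speed limits (rad/s): [2.22, 2.22, 2.57, 3.14, 3.14, 3.14].

## Interface

Orientations are given as a unit quaternion [x, y, z, w].
In Python, from cell import robot gives the robot as it stands.
- The arm moves only by the shell command python3 -m crank 'ROWS' [FORCE]. ROWS is text: rows parted by semicolons, each of 5 numbers parted by spaces: the opening, from 0 (shut) to 1 (fully open), then the shift along the tool's x, y, z normalised to -1 to 1, where 1 is 2.5 cm, then the turn about the tool's z normalised to -1 to 1, where 1 is 5 degrees. A call has 1 to 12 rows; each row shifts and turns the commanded pose from where the row before left it, along the tool's axes as they then stand; what a row does not reach is not made up. A row lasts 1/8 s, in which the tool goes at most 62.5 mm and 10.7 degrees, less where a joint would pass 70% of its speed; a pose out of reach is approached as far as the arm can. A call with a number of a shift or a turn outside -1 to 1 is refused whole. A call with a gripper value outside its range is refused whole. The fingers move at their own pace and stop on an object; FORCE is the grip in N (left out, the last holds). Time passes only in rows, so rows that do not move let the fingers close. It gives the time, the measured TCP pose, the force and the opening at its end, in the units of the state.
- robot.sense(): the state, without advancing time (a new reading comes with each control period).
- robot.read_camera(name): name is "scene" or "top" or "wrist"; returns a dict with "pixels" (480x640x3 uint8, red, green, blue), "depth" (480x640 float32, m along the optical axis (not along the pixel's ray), 0 where there is no reading), "mtx" (3x3 intrinsics, pixels), "R" (3x3) and "t" (3): a world point X has camera coordinates R X + t. Camera axes: x right, y down, z forward; pixel columns grow to the right and rows downward; lengths in m; the calibration is good to about 2 mm. A picture is of the moment at which its call begins.
- robot.sign_off(): hands the job in, once; it reports no verdict.
The state is a dict: "clock": time; "qpos": joint angles; "qvel": joint speeds; "joint_torque": joint torques, N m; "tcp_pos": TCP position; "tcp_rot": TCP orientation; "wrist_force": force on the tool from outside, world axes, zero at the start; "ft_torque": the same for the moment, N m; "finger_gap": finger opening in m.
Only numpy, scipy, OpenCV 4.12 (cv2) and the standard library are available. Lean on these libraries where they do the work, as an engineer would, in place of code of your own. Each camera call takes 0.05 s, during which the arm holds its last target. There are 200 camera calls.

## Task

Fit out the switch on the aluminium panel: first take the orange barrier plate from the wooden rack, slide it all the way down into the slot beside the switch and let go of it. Then take the red-handled shaft from its blue stand, put its tip into the black hub, turn it until the key slips into the keyway, and push on against the spring until the yellow collar sits on the hub. Finish while still holding the handle with the collar pressed home, and leave the other things on the bench alone.

Things in the scene. Friction and masses are not known exactly. Their poses are not given: they have to be found in the camera images.
- panel: aluminium plate 220 (x) x 200 (y) x 5 mm, fixed, z up, origin at the centre of its underside. In its frame: switch block 80 x 80 mm at y -35, top at z 45, with the black octagonal hub, 40 mm across flats, z 45 to 79; barrier slot at y +35; terminal blocks, top z 31, at y +78. A white line on the switch block marks the hub's +x side
- hub_mouth (a point): centre of the hub's top face, 79 mm above the bench, panel axes. Vertical bore 16 mm across, one keyway 9 mm wide, open to the hub's outside. The keyway is fixed but its direction is not reported: within 0.6 rad either side of the panel's +x; seen from above as a gap in the octagon. 14 mm below the mouth is the top of a spring plunger
- plunger (a joint): spring plunger in the bore, m pushed down: 0 free, stop at 0.010; about 0.008 when the collar sits on the hub. Pushes back 4.2 N at first and 9 N at 0.008, so the shaft rises again if it is let go
- slot_floor (a point): centre of the floor of the barrier slot, 22 mm above the bench, axes as the panel. The slot is 64 mm long (along x) and 8 mm wide (along y), 28 mm deep, its mouth 50 mm above the bench with a lead-in that widens by up to 3 mm a side; black block 84 x 26 mm around it
- barrier: orange plate 60 (x) x 5 (y, thickness) x 75 mm (z), standing upright, loose (about 50 g), origin at the centre of its underside
- barrier_top (a point): centre of the barrier's top edge, 75 mm above its origin; grip the plate here across its thickness from above
- rack: wooden rack 90 (x) x 112 (y) x 40 mm fixed on the bench, origin at the centre of its underside, with two slots along x at y +36 and -36 mm, 66 x 8.5 mm, floor at z 10, 30 mm deep; the barrier stands in one, the circuit board in the other
- shaft: steel shaft 14 mm across, red handle, loose, 150 g, upright, 89 mm long; origin at the tip, z up. From the tip: pilot to z 10 (stepped taper below z 4), key z 10 to 22 on the shaft's +x, 6 mm wide, out to 13 mm from the axis; yellow collar 40 mm across z 22 to 28; red boss 28 mm across z 46 to 56; red grip bar z 55 to 89, 56 (x) x 18 (y) mm, white pointer line on the key's side
- shaft_collar (a point): centre of the underside of the yellow collar, which lands on the hub mouth, 22 mm above the tip
- handle_grip (a point): centre of the red grip bar, 74 mm above the tip, axes as the shaft: grip across y from above
- stand: blue block 64 x 64 x 35 mm fixed on the bench, origin at the centre of its underside; the shaft hangs by its collar in a 29 mm square hole, 29 mm deep, loosely
- circuit_board: green circuit board, 60 x 5 x 60 mm tall, standing in the other slot of the rack; bystander. Origin at the centre of its underside
- screwdriver: orange-handled screwdriver, 170 mm, lying; bystander
- dome_camera: white dome camera, 84 mm across, 56 mm tall; bystander
- tester: grey hand tester with keypad, 120 x 85 x 30 mm; bystander
- screw_jar: small jar with a blue cap, 56 mm across, 70 mm tall; bystander
- tape_roll: blue roll, 90 mm across, 19 mm high, lying flat; bystander
- parts_tray: grey three-part tray, 90 x 130 x 30 mm; bystander
Not all that is in view belongs to the job. There is more than one size of the shaft; the job needs the smaller. Of the things shaped like the barrier, the orange one is meant.

How it is judged:
By the outcome, as a careful person would: the job done as asked, in the order asked, and still so for the second after the job is handed in, while the arm keeps its last pose, push and grip.
It also fails if it takes over 58 s, if anything falls off the work surface, if the arm or the gripper's body presses on something with over 40 N, if the wrist force passes 120 N, or if a joint passes its speed limit or range.

## Working session

There is one attempt and no reset: what is moved stays moved. The work goes in short steps, Python scripts to look and compute and a shell command to move; the robot and the scene stay as the last step left them, time stands still between calls to the robot, and variables do not carry over. Pictures are saved under pics/ and viewed, about 8 in all and at most 12, crops included, and the job is handed in when it is done.

```bash
ls; mkdir -p pics; python3 - <<'E'
from cell import robot
import cv2,numpy as np
s=robot.sense();print(s)
for n in("top","scene"):
    c=robot.read_camera(n);cv2.imwrite(f"pics/{n}0.png",c["pixels"][:,:,::-1]);np.savez(f"pics/{n}0.npz",**c)
    print(n,c["mtx"],c["R"],c["t"])
E
```

```text
pics
{'clock': 0.0, 'qpos': array([-1.14297208e+00,  8.74389105e-02,  1.75092294e-01,  1.65980070e+00,
       -2.18841219e-05,  1.57073844e+00]), 'qvel': array([-7.93920664e-04,  1.08266741e-04,  5.87733955e-05,  1.12174031e-04,
        4.99568655e-04, -1.85572947e-03]), 'joint_torque': array([-2.07135354e-04, -5.20394361e+01,  4.64801109e+01,  1.64316874e-02,
        2.95111136e-05,  2.22921521e-07]), 'tcp_pos': array([ 0.22806103, -0.50016155,  0.19257327]), 'tcp_rot': array([ 9.77201543e-01,  2.12312713e-01, -1.54070322e-04, -6.57778823e-04]), 'wrist_force': array([-0.6062662 , -0.08499376, -0.58277857]), 'ft_torque': array([-0.00481647,  0.02108524, -0.04816591]), 'finger_gap': 0.08509945899086925}
top [[525.94986177   0.         312.56985213]
 [  0.         525.94986177 248.76797481]
 [  0.           0.           1.        ]] [[-0.00950102 -0.99955283  0.02835247]
 [-0.99471633  0.00654897 -0.10245257]
 [ 0.10222108 -0.02917607 -0.99433375]] [-0.015271    0.54895431  1.21372113]
scene [[450.92325775   0.         321.64891311]
 [  0.         450.92325775 238.06757234]
 [  0.           0.           1.        ]] [[-0.86308196  0.50499132 -0.00856141]
 [ 0.365252    0.61236629 -0.70114086]
 [-0.34882733 -0.6082691  -0.71297139]] [ 0.47540375 -0.141886    1.269217  ]
```

View pics/top0.png

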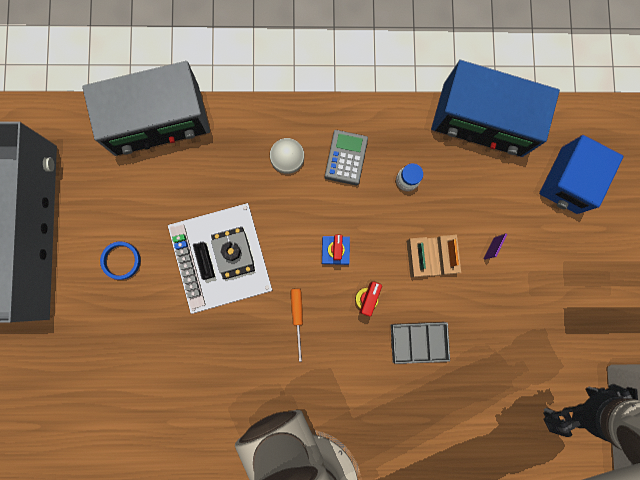

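View pics/scene0.png

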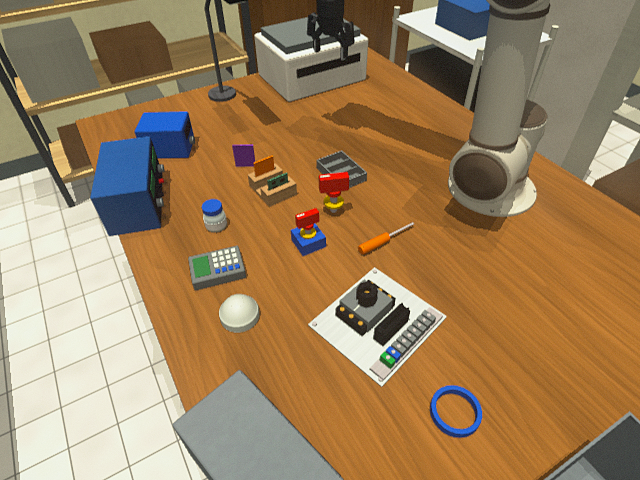

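The top view shows the panel at about (220,258) with the hub at (231,251) and the slot block at (204,261). The stand with the small shaft is at (336,248), and the orange barrier is in the rack at (453,254). The other red shaft, at (370,299), is the larger decoy.

```bash
cat > h.py <<'E'
import numpy as np,cv2
from scipy.spatial.transform import Rotation as Rt
def cloud(c):
    v,u=np.mgrid[0:480,0:640];K=c["mtx"];d=c["depth"]
    P=np.stack([(u-K[0,2])/K[0,0]*d,(v-K[1,2])/K[1,1]*d,d],-1)
    return (P-c["t"])@c["R"]
def masks(c):
    h=cv2.cvtColor(np.ascontiguousarray(c["pixels"]),cv2.COLOR_RGB2HSV).astype(int);H,S,V=h[...,0],h[...,1],h[...,2]
    return dict(red=((H<5)|(H>174))&(S>150)&(V>90),orange=(H>=5)&(H<16)&(S>170)&(V>80),blue=(H>100)&(H<125)&(S>140),
      black=(V<55),yellow=(H>20)&(H<32)&(S>150),white=(S<40)&(V>190),green=(H>50)&(H<90)&(S>90))
def rect(P):  # centre, size, long-axis angle in xy
    (cx,cy),(w,h),a=cv2.minAreaRect((P[:,:2]*1000).astype(np.float32))
    if w<h: w,h,a=h,w,a+90
    a=(a+90)%180-90
    return np.round([cx,cy,w,h,a],1)
def tool(s):
    return Rt.from_quat(s["tcp_rot"]).as_matrix()
def delta(s,target):  # world target -> tool axes, in row units (25mm)
    return tool(s).T@(np.array(target)-s["tcp_pos"])/0.025
E
python3 - <<'E'
from h import *
c=dict(np.load("pics/top0.npz"));P=cloud(c);m=masks(c)
def reg(name,u0,u1,v0,v1,z0,z1):
    k=np.zeros((480,640),bool);k[v0:v1,u0:u1]=1
    if name: k&=m[name]
    k&=(P[...,2]>z0)&(P[...,2]<z1);Q=P[k];print(name,len(Q),Q.mean(0).round(4) if len(Q) else"", rect(Q) if len(Q)>3 else"", np.percentile(Q[:,2],[5,50,95]).round(3) if len(Q) else "")
reg("orange",435,465,230,280,.05,.12)
reg(None,405,465,230,280,.03,.048)
reg("green",405,435,230,280,.05,.1)
reg("red",325,350,230,265,.07,.12)
reg("blue",318,355,230,270,.025,.05)
reg("yellow",318,355,230,270,.0,.1)
reg("red",355,385,275,320,.05,.2)
reg(None,160,275,200,320,.003,.009)
reg(None,160,275,200,320,.07,.09)
reg(None,160,275,200,320,.038,.048)
reg(None,190,218,235,285,.046,.056)
reg("orange",285,305,280,330,.0,.1)
# ray-cast centres
E
python3 - <<'E'
import cv2
i=cv2.imread("pics/top0.png")[195:320,160:480]
cv2.imwrite("pics/topcrop.png",cv2.resize(i,None,fx=2.5,fy=2.5,interpolation=cv2.INTER_CUBIC))
E
```

```text
orange 124 [ 0.5335 -0.3419  0.0705] [ 533.9 -342.8   58.2    6.8    5.3] [0.053 0.07  0.086]
None 1060 [ 0.5301 -0.3024  0.0392] [ 531.4 -307.8  114.9   90.2  -85.6] [0.035 0.039 0.044]
green 65 [ 0.528  -0.2707  0.0656] [ 527.6 -271.9   57.4    6.9    3.3] [0.052 0.068 0.072]
red 184 [ 0.5426 -0.0728  0.0995] [545.4 -73.1  53.3  25.   -1.7] [0.082 0.101 0.105]
blue 421 [ 0.5434 -0.0725  0.0342] [545.7 -73.5  63.9  62.7  87.2] [0.03  0.034 0.039]
yellow 48 [ 0.5443 -0.0655  0.0414] [546.1 -73.1  36.1  33.7 -74.1] [0.035 0.04  0.046]
red 359 [ 0.4281 -0.1418  0.1148] [ 431.1 -141.2   73.8   29.5  -21.6] [0.076 0.118 0.122]
None 3667 [0.5288 0.1945 0.0053] [ 5.284e+02  2.090e+02  2.864e+02  2.736e+02 -2.000e-01] [0.003 0.005 0.008]
None 218 [0.5406 0.1693 0.0782] [541.9 169.2  40.2  40.   27.2] [0.074 0.078 0.082]
None 1067 [0.5381 0.1811 0.0441] [535.2 205.8 162.7 112.5 -82.1] [0.04  0.044 0.047]
None 201 [0.5269 0.2334 0.0492] [527.6 220.4  84.5  56.2  13.4] [0.046 0.049 0.053]
orange 386 [0.4139 0.0191 0.0219] [408.7  19.   96.2  25.6   3.4] [0.014 0.023 0.028]
```

View pics/topcrop.png

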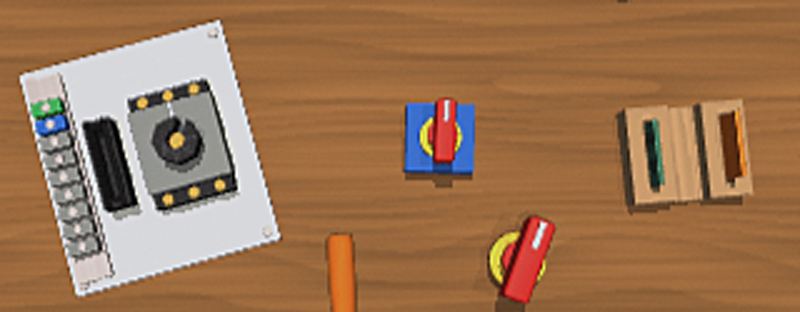

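```bash
python3 -m crank '0.5 0 0 0 0.97; 0.5 0 0 0 0.97; 0.5 0 0 0 0.97; 0.5 0 0 0 0.97; 0.5 0.98 -0.4 0 0; 0.5 0.98 -0.4 0 0; 0.5 0.98 -0.4 0 0; 0.5 0.98 -0.4 0 0; 0.5 0.98 -0.4 0 0; 0.5 0.98 -0.4 0 0; 0.5 0.98 -0.4 0 0; 0.5 0.98 -0.4 0 0' 40 && python3 -m crank '0.5 0.98 -0.4 0 0; 0.5 0.98 -0.4 0 0; 0.5 0.98 -0.4 0 0; 0.5 0.98 -0.4 0 0; 0.5 0.98 -0.4 0 0; 0.5 0 0 0 0;0.5 0 0 0 0'
python3 - <<'E'
from h import *
from cell import robot
s=robot.sense();c=robot.read_camera("wrist");np.savez("pics/w1.npz",**c);cv2.imwrite("pics/w1.png",c["pixels"][:,:,::-1])
P=cloud(c);m=masks(c)
k=m["orange"]&(P[...,2]>.045)&(P[...,2]<.11);Q=P[k];print(rect(Q),np.percentile(Q[:,2],[5,50,95]))
k=m["orange"]&(P[...,2]>.079)&(P[...,2]<.09)&(c["depth"]>0);Q=P[k];print(len(Q),rect(Q))
T=tool(s);print(s["tcp_pos"],np.degrees(np.arctan2(T[1,0],T[0,0])),T[:,2])
E
```

```text
clock: 1.6
tcp_pos: [0.4169, -0.4027, 0.1929]
tcp_rot: [0.999, 0.045, -0.0, -0.0]
wrist_force: [-0.3, -0.8, -0.9]
finger_gap: 0.0423
clock: 2.48
tcp_pos: [0.5334, -0.3427, 0.1929]
tcp_rot: [0.999, 0.045, -0.0, -0.0]
wrist_force: [0.5, 0.5, -0.5]
finger_gap: 0.0425
[ 483.8 -242.6  255.2   61.   -61.4] [0.05472111 0.07807277 0.08761449]
53 [ 484.1 -243.1  253.4   60.5  -61.5]
[ 0.53340606 -0.34265864  0.19292575] 5.115568214849523 [-7.95724186e-04  3.13176094e-04 -9.99999634e-01]
```

View pics/w1.png

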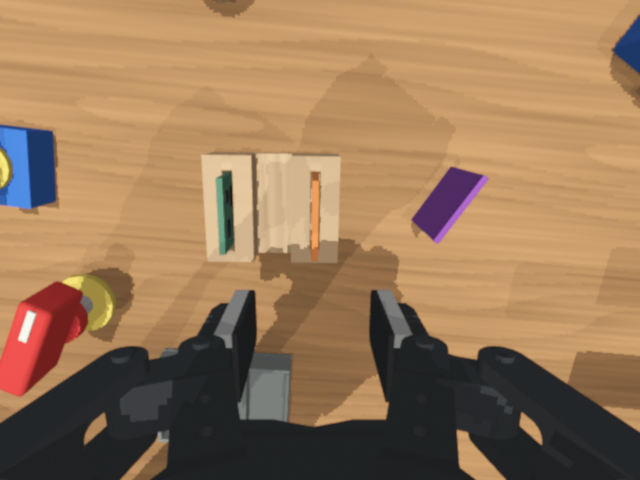

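The wrist view shows the orange plate as a vertical strip at (315,172)–(315,262), nearly aligned with the jaw gap.

```bash
cat >> h.py <<'E'
def ray(c,uv,z):
    uv=np.atleast_2d(np.float64(uv));d=np.c_[uv,np.ones(len(uv))]@np.linalg.inv(c["mtx"]).T@c["R"]
    o=-c["R"].T@c["t"];return o+d*((z-o[2])/d[:,2])[:,None]
def raymask(c,k,z,u0,u1,v0,v1):
    b=np.zeros_like(k);b[v0:v1,u0:u1]=k[v0:v1,u0:u1];v,u=np.nonzero(b);return ray(c,np.c_[u,v],z)
E
python3 - <<'E'
from h import *
c=dict(np.load("pics/w1.npz"));m=masks(c)
h=cv2.cvtColor(c["pixels"],cv2.COLOR_RGB2HSV).astype(int)
k=(h[...,0]<16)&(h[...,1]>150)&(h[...,2]>190)
Q=raymask(c,k,.085,300,330,160,270);print(len(Q),rect(Q),Q.mean(0))
P=cloud(c);b=P[165:265,300:330].reshape(-1,3);b=b[b[:,2]>.078];print(len(b),rect(b),b.mean(0))
t=dict(np.load("pics/top0.npz"));k=masks(t)["orange"];Q=raymask(t,k,.085,435,465,230,280);print(rect(Q))
E
```

```text
408 [ 539.7 -344.5   50.6    4.3    5.2] [ 0.54083114 -0.34448726  0.085     ]
564 [ 552.  -343.5   95.     5.     4.4] [ 0.53630259 -0.34460696  0.08681291]
[ 533.2 -336.3   58.9   18.7    4.3]
```

```bash
python3 -m crank '0.5 0.08 0.05 0.9 0; 0.5 0 0 0.95 0; 0.5 0 0 0.95 0; 0.5 0 0 0.95 0; 0.5 0 0 0.95 0; 0.5 0 0 0.94 0; 0.5 0 0 0 0; 0 0 0 0 0; 0 0 0 0 0; 0 0 0 0 0; 0 0 0 0 0; 0 0 0 0 0' 40
```

```text
clock: 4.03
tcp_pos: [0.536, -0.3436, 0.0524]
tcp_rot: [0.999, 0.045, 0.0, 0.0]
wrist_force: [0.4, -0.3, -0.1]
finger_gap: 0.0001
```

```bash
python3 - <<'E'
from h import *
from cell import robot
print(robot.sense()["finger_gap"])
a=[robot.read_camera(n) for n in("wrist","scene")];np.savez("pics/w2.npz",**a[0])
i=a[0]["pixels"][:,:,::-1];j=cv2.resize(a[1]["pixels"][100:260,180:400,::-1],None,fx=3,fy=3)
cv2.imwrite("pics/w2.png",cv2.resize(np.hstack([i,j]),(800,330)))
E
```

```text
0.0001375407672292937
```

View pics/w2.png

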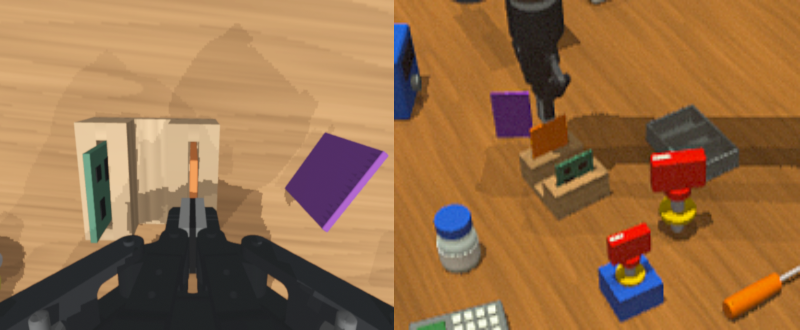

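The wrist view shows the fingers closing on the plate's top edge, with the plate visible both ahead of and behind them at about (193,170) and (193,280). The gap reads zero, which doesn't fit a 5 mm plate, so I'll test with a small lift.

```bash
python3 -m crank '0 0 0 -0.8 0; 0 0 0 -0.8 0; 0 0 0 0 0; 0 0 0 0 0'; python3 - <<'E'
from h import *
from cell import robot
a=[robot.read_camera(n) for n in("wrist","scene")];np.savez("pics/w3.npz",**a[0])
i=a[0]["pixels"][:,:,::-1];j=cv2.resize(a[1]["pixels"][100:200,220:320,::-1],(480,480))
cv2.imwrite("pics/w3.png",cv2.resize(np.hstack([i,j]),(800,343)))
t=robot.read_camera("top");Q=raymask(t,masks(t)["orange"],.085,435,470,215,285);P=cloud(t)[215:285,435,]
k=masks(t)["orange"].copy();k[:,:435]=0;k[:,470:]=0;k[:215]=0;k[285:]=0;Z=cloud(t)[k];print(len(Z),np.percentile(Z[:,2],[5,50,95]))
E
```

```text
clock: 4.62
tcp_pos: [0.5357, -0.3435, 0.0914]
tcp_rot: [0.999, 0.045, -0.0, -0.0]
wrist_force: [0.2, 0.0, 0.2]
finger_gap: -0.0003
88 [0.03730995 0.06559502 0.08737869]
```

View pics/w3.png

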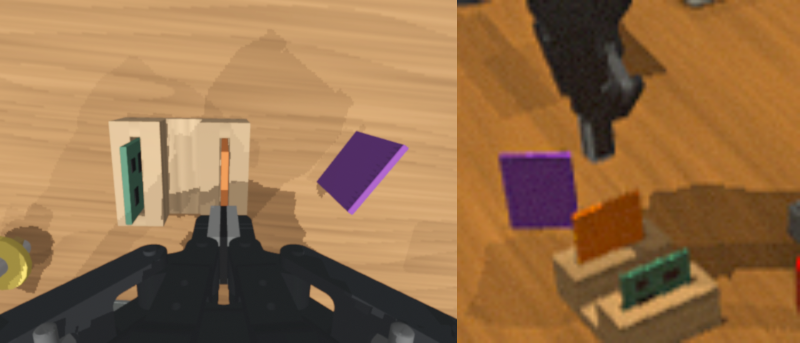

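The plate stayed in the rack. In the scene view the fingertips also look higher than the reported TCP, so I'll check that numerically.

```bash
python3 - <<'E'
from h import *
from cell import robot
s=robot.sense();c=robot.read_camera("scene");np.savez("pics/s4.npz",**c);P=cloud(c);m=masks(c)
def proj(c,X): q=c["R"]@X+c["t"];q=c["mtx"]@q;return q[:2]/q[2]
print("tcp px",proj(c,s["tcp_pos"]),"z+25",proj(c,s["tcp_pos"]+[0,0,.025]))
o=m["orange"].copy();o[:100]=0;o[200:]=0;o[:,:220]=0;o[:,320:]=0
o&=(P[...,2]>.045)&(P[...,2]<.1);Q=P[o];print("plate",len(Q),Q.mean(0),rect(Q),np.percentile(Q[:,2],[2,50,98]),np.argwhere(o).mean(0)[::-1])
h=c["pixels"].max(2)<110
r=h&(abs(P[...,0]-.536)<.04)&(abs(P[...,1]+.343)<.05)&(P[...,2]>.06)
Q=P[r];i=np.argsort(Q[:,2])[:25];print("finger lowest",Q[i].mean(0),Q[i].std(0),np.argwhere(r)[i].mean(0)[::-1])
for z0 in np.arange(.08,.16,.01):
    k=r&(P[...,2]>z0)&(P[...,2]<z0+.01)
    if k.any(): print(round(z0,2),k.sum(),P[k].mean(0))
w=dict(np.load("pics/w3.npz"));print("wrist tcp px",proj(w,s["tcp_pos"]),"grasp",proj(w,s["tcp_pos"]+[0,0,.019]))
print("wrist plate centre px",proj(w,np.array([.536,-.344,.085])),proj(w,np.array([.536+.03,-.344,.085])),proj(w,np.array([.536-.03,-.344,.085])))
Pw=cloud(w);b=Pw[:, :];
v,u=np.mgrid[0:480,0:640];k=(w["depth"]>0)&(w["depth"]<.32)&(u>280)&(u<345)
for v0 in range(180,420,20):
    kk=k&(v>=v0)&(v<v0+20)
    if kk.sum()>5: print(v0,kk.sum(),np.median(Pw[kk],0))
E
```

```text
tcp px [262.45201167 156.99111902] z+25 [261.49901037 149.25465009]
plate 257 [ 0.53505635 -0.33730124  0.0662985 ] [ 492.3 -260.2  212.8   59.4  -61.9] [0.04581715 0.06577853 0.08541625] [264.52918288 165.57587549]
finger lowest [ 0.53996701 -0.33399577  0.13559088] [0.0078865  0.00375852 0.01182769] [260.72 145.28]
0.13 15 [ 0.5390877  -0.33439963  0.1359995 ]
0.14 36 [ 0.53927728 -0.33393236  0.14499677]
0.15 27 [ 0.53936624 -0.33252708  0.15522561]
wrist tcp px [310.82552498 275.5691302 ] grasp [310.63303377 291.15073814]
wrist plate centre px [312.24165177 270.31678626] [318.08197713 209.39313525] [306.85138478 326.54563054]
180 1274 [ 0.56837037 -0.34123632  0.03878899]
200 1274 [ 0.55740825 -0.34169891  0.03887931]
220 1277 [ 0.54590632 -0.34231115  0.0389677 ]
240 1277 [ 0.53369895 -0.34319864  0.03896841]
260 1274 [ 0.52108569 -0.34410177  0.03886863]
280 1276 [ 0.51249969 -0.34384212  0.0394384 ]
300 1272 [ 0.54569895 -0.34323793  0.14784642]
320 1275 [ 0.5460378  -0.34328145  0.16422296]
340 1275 [ 0.5468107  -0.34376673  0.17567349]
360 1275 [ 0.5465899  -0.34436127  0.1837197 ]
380 1276 [ 0.54513578 -0.34501411  0.19099496]
400 1242 [ 0.54014621 -0.34745365  0.19221746]
```

```bash
python3 - <<'E'
from h import *
w=dict(np.load("pics/w3.npz"));Pw=cloud(w)
for v in range(270,312,3): print(v,[tuple((Pw[v,u]*1000).astype(int))+tuple(w["pixels"][v,u]) for u in(304,311,316,324)])
c=dict(np.load("pics/s4.npz"));P=cloud(c)
for v in range(126,176,3): print(v,[tuple((P[v,u]*1000).astype(int))+tuple(c["pixels"][v,u]) for u in(256,259,262,265)])
E
```

```text
270 [(np.int64(519), np.int64(-340), np.int64(38), np.uint8(142), np.uint8(118), np.uint8(90)), (np.int64(535), np.int64(-343), np.int64(83), np.uint8(167), np.uint8(98), np.uint8(51)), (np.int64(535), np.int64(-345), np.int64(83), np.uint8(167), np.uint8(98), np.uint8(51)), (np.int64(520), np.int64(-352), np.int64(40), np.uint8(159), np.uint8(134), np.uint8(103))]
273 [(np.int64(517), np.int64(-340), np.int64(38), np.uint8(142), np.uint8(118), np.uint8(90)), (np.int64(534), np.int64(-343), np.int64(84), np.uint8(166), np.uint8(97), np.uint8(51)), (np.int64(534), np.int64(-345), np.int64(84), np.uint8(167), np.uint8(98), np.uint8(52)), (np.int64(518), np.int64(-352), np.int64(38), np.uint8(159), np.uint8(134), np.uint8(102))]
276 [(np.int64(515), np.int64(-340), np.int64(38), np.uint8(142), np.uint8(118), np.uint8(90)), (np.int64(532), np.int64(-343), np.int64(84), np.uint8(167), np.uint8(97), np.uint8(51)), (np.int64(532), np.int64(-346), np.int64(83), np.uint8(167), np.uint8(98), np.uint8(52)), (np.int64(517), np.int64(-352), np.int64(39), np.uint8(159), np.uint8(134), np.uint8(102
[... 9577 characters left out ...]
nt64(-337), np.int64(58), np.uint8(124), np.uint8(55), np.uint8(5)), (np.int64(552), np.int64(-339), np.int64(53), np.uint8(129), np.uint8(60), np.uint8(4)), (np.int64(542), np.int64(-342), np.int64(47), np.uint8(126), np.uint8(55), np.uint8(0)), (np.int64(533), np.int64(-341), np.int64(44), np.uint8(119), np.uint8(47), np.uint8(0))]
174 [(np.int64(562), np.int64(-337), np.int64(47), np.uint8(123), np.uint8(50), np.uint8(0)), (np.int64(554), np.int64(-335), np.int64(46), np.uint8(123), np.uint8(51), np.uint8(0)), (np.int64(543), np.int64(-341), np.int64(38), np.uint8(154), np.uint8(103), np.uint8(63)), (np.int64(536), np.int64(-336), np.int64(38), np.uint8(187), np.uint8(143), np.uint8(83))]
```

Both cameras independently put the shut fingertips 40 mm above the reported TCP (about z 0.131 against 0.091), while x and y agree. That explains the miss. I'll trust the cameras: real tip z = reported z + 0.040. Next I reopen and descend to a reported z of about 0.012, which puts the real tip at 0.052.

```bash
python3 -m crank '0.5 0 0 0 0; 0.5 0 0 0 0; 0.5 0 0 0 0; 0.5 0 0 0.8 0; 0.5 0 0 0.8 0; 0.5 0 0 0.8 0; 0.5 0 0 0.75 0; 0.5 0 0 0 0; 0 0 0 0 0; 0 0 0 0 0; 0 0 0 0 0; 0 0 0 0 0' 40
```

```text
clock: 6.32
tcp_pos: [0.5365, -0.344, 0.0146]
tcp_rot: [0.999, 0.045, 0.001, 0.0]
wrist_force: [-0.3, 0.6, 6.6]
finger_gap: 0.0048
```

Gripped: the gap is 4.8 mm. Lift, then carry it toward the slot.

```bash
python3 -m crank '0 0 0 -0.5 0; 0 0 0 -1 0; 0 0 0 -1 0; 0 0 0 -1 0; 0 0 0 -1 0; 0 0 0 -1 0; 0 0.07 -1 0 0; 0 0.07 -1 0 0; 0 0.07 -1 0 0; 0 0.07 -1 0 0; 0 0.07 -1 0 0; 0 0.07 -1 0 0' 40 && python3 -m crank '0 0.07 -1 0 0; 0 0.07 -1 0 0; 0 0.07 -1 0 0; 0 0.07 -1 0 0; 0 0.07 -1 0 0; 0 0.07 -1 0 0; 0 0.07 -1 0 0; 0 0.07 -1 0 0; 0 0.07 -1 0 0; 0 0.07 -1 0 0; 0 0.07 -1 0 0; 0 0.07 -1 0 0' && python3 -m crank '0 0.07 -1 0 0; 0 0.07 -1 0 0; 0 0.07 -1 0 0; 0 0.07 -1 0 0; 0 0.07 -1 0 0; 0 0 -0.2 0 -0.6; 0 0 0 0 -0.6; 0 0 0 0 -0.6; 0 0 0 0 0; 0 0 0 0 0'
python3 - <<'E'
from h import *
from cell import robot
s=robot.sense();T=tool(s);print(s["tcp_pos"],np.degrees(np.arctan2(T[1,0],T[0,0])),s["finger_gap"])
c=robot.read_camera("wrist");np.savez("pics/w5.npz",**c);cv2.imwrite("pics/w5.png",c["pixels"][:,:,::-1])
c=robot.read_camera("scene");np.savez("pics/s5.npz",**c)
E
```

```text
clock: 7.82
tcp_pos: [0.5328, -0.192, 0.1513]
tcp_rot: [0.999, 0.045, 0.0, -0.0]
wrist_force: [-0.3, -0.9, -1.1]
finger_gap: 0.0043
clock: 9.32
tcp_pos: [0.5298, 0.079, 0.1515]
tcp_rot: [0.998, 0.067, -0.001, -0.012]
wrist_force: [-0.3, -0.7, -1.0]
finger_gap: 0.0047
clock: 10.58
tcp_pos: [0.5269, 0.1496, 0.1571]
tcp_rot: [0.981, 0.191, -0.001, -0.034]
wrist_force: [-0.2, 0.5, -0.2]
finger_gap: 0.0045
[0.52689596 0.14955021 0.15709202] 21.98264687591839 0.0044893645331518725
```

View pics/w5.png

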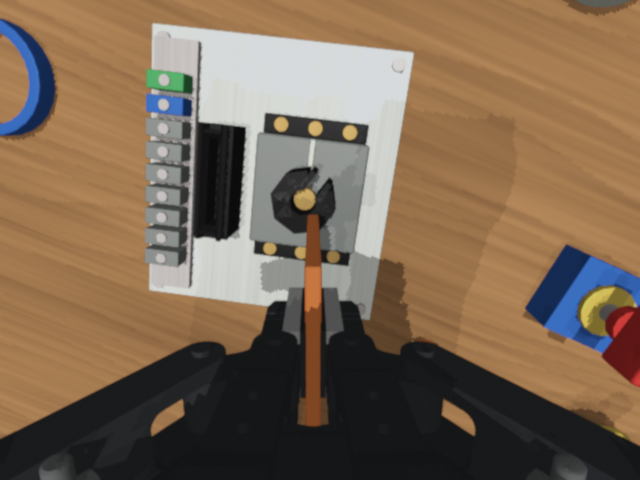

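The wrist view shows the slot block at about (220,180), the hub at (304,200) with its keyway gap toward (322,182), and the held plate at (313,300). The arm stopped short and tilted, so I'm checking the joints.

```bash
python3 - <<'E'
from h import *
from cell import robot
s=robot.sense();print(s["qpos"].round(3));T=tool(s);print(T.round(3))
E
```

```text
[0.236 0.069 0.086 1.587 0.068 2.993]
[[ 0.927  0.374 -0.016]
 [ 0.375 -0.925  0.066]
 [ 0.01  -0.068 -0.998]]
```

Joint 6 is at its range end at this yaw. I'll turn the tool half round, since the plate is symmetric.

```bash
python3 -m crank '0 0 0 0 -1; 0 0 0 0 -1; 0 0 0 0 -1; 0 0 0 0 -1; 0 0 0 0 -1; 0 0 0 0 -1; 0 0 0 0 -1; 0 0 0 0 -1; 0 0 0 0 -1; 0 0 0 0 -1; 0 0 0 0 -1; 0 0 0 0 -1' && python3 - <<'E'
from h import *
from cell import robot
s=robot.sense();print(s["qpos"].round(3));T=tool(s);print(T.round(3),np.degrees(np.arctan2(T[1,0],T[0,0])))
E
```

```text
clock: 12.18
tcp_pos: [0.5269, 0.1494, 0.1571]
tcp_rot: [0.753, 0.657, 0.016, -0.03]
wrist_force: [0.2, 0.3, -0.6]
finger_gap: 0.0044
[0.236 0.069 0.085 1.587 0.068 1.943]
[[ 0.137  0.991 -0.016]
 [ 0.989 -0.135  0.066]
 [ 0.064 -0.025 -0.998]] 82.13539722073672
```

The 3.9° sideways tilt came from that joint-6 limit, and I can't command it out directly. Running into the opposite joint-6 limit should undo it, and the slot yaw is also reachable there, so I'll turn on.

```bash
for i in 1; do :; done; python3 -m crank '0 0 0 0 -1; 0 0 0 0 -1; 0 0 0 0 -1; 0 0 0 0 -1; 0 0 0 0 -1; 0 0 0 0 -1; 0 0 0 0 -1; 0 0 0 0 -1; 0 0 0 0 -1; 0 0 0 0 -1; 0 0 0 0 -1; 0 0 0 0 -1' >/dev/null && python3 -m crank '0 0 0 0 -1; 0 0 0 0 -1; 0 0 0 0 -1; 0 0 0 0 -1; 0 0 0 0 -1; 0 0 0 0 -1; 0 0 0 0 -1; 0 0 0 0 -1; 0 0 0 0 -1; 0 0 0 0 -1; 0 0 0 0 -1; 0 0 0 0 -1' >/dev/null && python3 -m crank '0 0 0 0 -1; 0 0 0 0 -1; 0 0 0 0 -1; 0 0 0 0 -1; 0 0 0 0 -1; 0 0 0 0 -1; 0 0 0 0 -1; 0 0 0 0 -1; 0 0 0 0 -1; 0 0 0 0 -1; 0 0 0 0 -1; 0 0 0 0 -1' >/dev/null && python3 -m crank '0 0 0 0 -1; 0 0 0 0 -1; 0 0 0 0 -1; 0 0 0 0 -1; 0 0 0 0 -1; 0 0 0 0 -1; 0 0 0 0 -1; 0 0 0 0 -1; 0 0 0 0 -1; 0 0 0 0 -1; 0 0 0 0 -1; 0 0 0 0 -1'; cat >> h.py <<'E'
def st():
    from cell import robot
    s=robot.sense();T=tool(s);print(round(float(s["clock"]),2),"q",s["qpos"].round(3),"tcp",s["tcp_pos"].round(4),"yaw",np.degrees(np.arctan2(T[1,0],T[0,0])).round(2),"toolz",T[:,2].round(3),"F",s["wrist_force"].round(1),"gap",round(float(s["finger_gap"]),4));return s,T
E
python3 -c "from h import *;st()"
```

```text
clock: 18.18
tcp_pos: [0.5269, 0.1494, 0.1571]
tcp_rot: [0.945, -0.324, -0.018, -0.029]
wrist_force: [-1.2, 0.2, -0.7]
finger_gap: 0.0042
18.18 q [ 0.236  0.069  0.085  1.587  0.068 -2.246] tcp [0.5269 0.1494 0.1571] yaw -37.75 toolz [-0.016  0.066 -0.998] F [-1.2  0.2 -0.7] gap 0.0042
```

```bash
python3 -m crank '0 0 0 0 -1; 0 0 0 0 -1; 0 0 0 0 -1; 0 0 0 0 -1; 0 0 0 0 -1; 0 0 0 0 -1; 0 0 0 0 -1; 0 0 0 0 -1; 0 0 0 0 -1; 0 0 0 0 -1; 0 0 0 0 -1' >/dev/null; python3 -c "from h import *;st()"
```

```text
19.55 q [ 0.273  0.066  0.082  1.583  0.055 -3.141] tcp [0.5228 0.1647 0.157 ] yaw 15.59 toolz [-0.011  0.054 -0.998] F [-0.5  0.4 -0.8] gap 0.0043
```

```bash
python3 -m crank '0 0 1 0 0; 0 0 1 0 0; 0 0 1 0 0; 0 0 1 0 0' >/dev/null; python3 -c "from h import *;st()"
```

```text
20.05 q [ 0.196  0.067  0.076  1.576  0.019 -3.14 ] tcp [0.5366 0.1129 0.1526] yaw 11.17 toolz [-0.     0.019 -1.   ] F [ 0.1 -0.1 -1.2] gap 0.0044
```

```bash
python3 -m crank '0 0 1 0 0; 0 0 0.9 0 0; 0 0 0 0 0.2' >/dev/null; python3 - <<'E'
from h import *
s,T=st()
# panel geometry from close view w5 (ray casting)
c=dict(np.load("pics/w5.npz"));P=cloud(c);v,u=np.mgrid[0:480,0:640]
k=(P[...,2]>.046)&(P[...,2]<.056)&(u>190)&(u<248)&(v>115)&(v<245)
print("block",k.sum(),rect(P[k]))
k=(P[...,2]>.073)&(P[...,2]<.085)&(u>260)&(u<345)&(v>160)&(v<240);print("hub",rect(P[k]),P[k].mean(0))
k=(P[...,2]>.002)&(P[...,2]<.009)&(c["pixels"].min(2)>150)&(u>140)&(u<420)&(v<330);print("panel",rect(P[k]))
E
```

```text
20.43 q [ 1.610e-01  6.800e-02  7.600e-02  1.575e+00  2.000e-03 -3.122e+00] tcp [0.5415 0.0888 0.1519] yaw 8.12 toolz [ 0.003  0.003 -1.   ] F [-0.8  1.2 -0.5] gap 0.0044
block 1628 [523.4 235.7  84.   20.8  15.6]
hub [542.  168.2  40.4  40.   29.8] [0.54178093 0.16970056 0.0777301 ]
panel [532.9 202.  219.9 200.1  15.4]
```

The tilt is gone, and the panel fits its given sizes (220×200 mm, yaw 15.4°, slot at (0.5236, 0.2357), hub at (0.5422, 0.1683)). Moving over the slot.

```bash
python3 -m crank '0 0.02 -0.987 0 0; 0 0.02 -0.987 0 0; 0 0.02 -0.987 0 0; 0 0.02 -0.987 0 0; 0 0.02 -0.987 0 0; 0 0.02 -0.987 0 0; 0 0 0 0.8 -0.73; 0 0 0 0.8 -0.73; 0 0 0 0 0; 0 0 0 0 0' >/dev/null; python3 - <<'E'
from h import *
from cell import robot
s,T=st();print("to slot",delta(s,[.5236,.2357,s["tcp_pos"][2]]))
c=robot.read_camera("wrist");np.savez("pics/w6.npz",**c)
P=cloud(c);L=(P-s["tcp_pos"])@T  # tool frame
m=masks(c);h=cv2.cvtColor(c["pixels"],cv2.COLOR_RGB2HSV).astype(int)
k=(h[...,0]<17)&(h[...,1]>140)&(c["depth"]>0)&(abs(L[...,1])<.02)&(abs(L[...,0])<.06)&(L[...,2]<.02)
Q=L[k];print(k.sum(),"tool-frame plate min/max",np.percentile(Q,[1,99],axis=0).round(4))
for a in np.arange(-.09,.02,.01):
    q=Q[(Q[:,2]>a)&(Q[:,2]<=a+.01)]
    if len(q)>3: print(round(a,2),len(q),q.min(0).round(4),q.max(0).round(4),"fit",np.polyfit(q[:,0],q[:,1],1).round(4))
P2=P[(P[...,2]>.046)&(P[...,2]<.056)&(abs(P[...,0]-.5236)<.06)&(abs(P[...,1]-.2357)<.022)];print("block",len(P2),rect(P2))
cv2.imwrite("pics/w6.png",c["pixels"][:,:,::-1])
E
```

```text
21.68 q [ 4.240e-01  1.240e-01  6.200e-02  1.503e+00  2.000e-03 -2.988e+00] tcp [0.5235 0.2368 0.1132] yaw 15.46 toolz [ 0.004  0.004 -1.   ] F [ 0.5 -0.  -0.9] gap 0.0043
to slot [-0.00586339  0.04351624 -0.00013013]
3388 tool-frame plate min/max [[-0.0252 -0.002  -0.0741]
 [ 0.0281  0.003  -0.0018]]
-0.08 289 [-0.0249 -0.0018 -0.0755] [ 0.0279  0.003  -0.07  ] fit [0.0064 0.0006]
-0.07 2490 [-0.0267 -0.0022 -0.07  ] [ 0.0284  0.0035 -0.06  ] fit [-0.0003  0.0005]
-0.06 164 [ 0.0096 -0.0024 -0.06  ] [ 0.0285  0.0037 -0.05  ] fit [-0.0121  0.0008]
-0.05 120 [ 0.0096 -0.0025 -0.0499] [ 0.0284  0.0039 -0.0402] fit [ 0.0485 -0.0008]
-0.04 95 [ 0.027 -0.002 -0.04 ] [ 0.0283  0.0029 -0.0304] fit [ 0.0571 -0.0011]
-0.03 77 [ 0.0271 -0.0017 -0.03  ] [ 0.0283  0.003  -0.02  ] fit [-0.0415  0.0016]
-0.02 64 [ 0.0274 -0.0019 -0.0198] [ 0.0282  0.0028 -0.01  ] fit [ 0.0264 -0.0002]
-0.01 56 [ 0.0271 -0.002  -0.0098] [ 0.0281  0.0029 -0.0001] fit [ 0.9377 -0.0256]
-0.0 23 [ 0.0271 -0.0016  0.0002] [0.0281 0.003  0.0056] fit [-1.9326  0.0544]
block 1793 [528.6 237.1  73.7  20.   15.5]
```

View pics/w6.png

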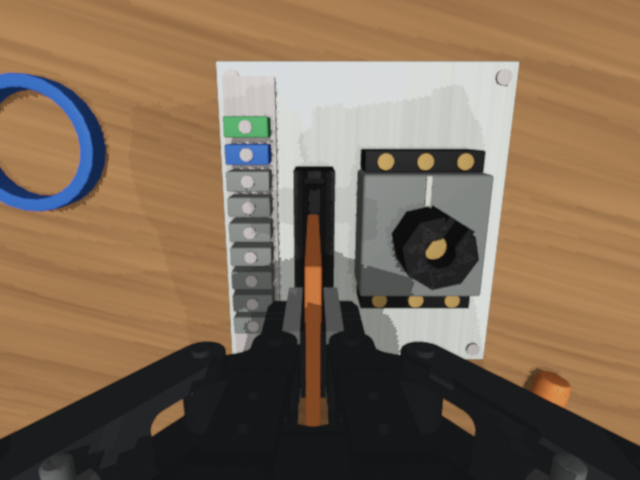

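The wrist view shows the plate running along the slot block: the block spans (295–333, 168–290) and the plate's far end is at (313,215). The hub is at (435,248), with its gap toward the upper right. The corrections are about 1.7 mm in tool x and 0.6 mm in y, so I'm lowering it.

```bash
python3 -m crank '0 0.065 0.025 0.6 0; 0 0 0 0.6 0; 0 0 0 0.6 0; 0 0 0 0.3 0; 0 0 0 0.3 0; 0 0 0 0.3 0; 0 0 0 0 0'; python3 -m crank '0 0 0 0.2 0; 0 0 0 0.2 0; 0 0 0 0.2 0; 0 0 0 0.15 0; 0 0 0 0 0'
```

```text
clock: 22.6
tcp_pos: [0.525, 0.2365, 0.0443]
tcp_rot: [0.991, 0.135, 0.001, -0.001]
wrist_force: [-0.1, -0.2, -0.6]
finger_gap: 0.0045
clock: 23.22
tcp_pos: [0.5254, 0.2368, 0.0266]
tcp_rot: [0.991, 0.135, 0.002, -0.001]
wrist_force: [-1.2, -1.4, 4.3]
finger_gap: 0.0042
```

The plate bottomed out at the floor height: reported z 0.0266, with 4.3 N upward. Releasing it, rising, and turning back for the shaft.

```bash
python3 -m crank '0.2 0 0 0 0; 0.35 0 0 0 0; 0.35 0 0 0 0; 0.35 0 0 -0.5 0; 0.35 0 0 -1 0; 0.35 0 0 -1 0; 0.35 0 0 -1 0; 0.6 0 0 -1 1; 0.8 0 0 -1 1; 0.8 0 0 0 1; 0.8 0 0 0 1; 0.8 0 0 0 1' && python3 -m crank '0.8 0 0 0 1; 0.8 0 0 0 1; 0.8 0 0 0 1; 0.8 0 0 0 1; 0.8 0 0 0 1; 0.8 0 0 0 1; 0.8 0 0 0 1; 0.8 0 0 0 1; 0.8 0 0 0 1; 0.8 0 0 0 1; 0.8 0 0 0 1; 0.8 0 0 0 1' && python3 -m crank '0.8 0 0 0 1; 0.8 0 0 0 1; 0.8 0 0 0 1; 0.8 0 0 0 1; 0.8 0 0 0 1; 0.8 0 0 0 1; 0.8 0 0 0 1; 0.8 0 0 0 1; 0.8 0 0 0 1; 0.8 0 0 0 1; 0.8 0 0 0 1; 0.8 0 0 0 1' && python3 -m crank '0.8 0 0 0 1; 0.8 0 0 0 1; 0.8 0 0 0 1; 0.8 0 0 0 1; 0.8 0 0 0 1; 0.8 0 0 0 1; 0.8 0 0 0 1; 0.8 0 0 0 1; 0.8 0 0 0 1; 0.8 0 0 0 1; 0.8 0 0 0 0.5'
python3 - <<'E'
from h import *
from cell import robot
s,T=st();print("to shaft",delta(s,[.5455,-.0733,s["tcp_pos"][2]]))
c=robot.read_camera("scene");np.savez("pics/s7.npz",**c);P=cloud(c);m=masks(c)
k=m["orange"]&(abs(P[...,0]-.5236)<.05)&(abs(P[...,1]-.2357)<.04)&(P[...,2]>.04);Q=P[k];print("barrier",len(Q),Q.mean(0),"z",np.percentile(Q[:,2],[2,50,98]).round(4))
E
```

```text
clock: 24.72
tcp_pos: [0.525, 0.2363, 0.1646]
tcp_rot: [0.996, -0.084, 0.002, -0.002]
wrist_force: [0.9, -1.0, -0.4]
finger_gap: 0.0685
clock: 26.22
tcp_pos: [0.5249, 0.2363, 0.1646]
tcp_rot: [0.821, -0.571, 0.001, -0.003]
wrist_force: [0.2, 0.4, 0.8]
finger_gap: 0.0684
clock: 27.72
tcp_pos: [0.5249, 0.2363, 0.1646]
tcp_rot: [-0.426, 0.905, 0.001, 0.003]
wrist_force: [0.6, -0.2, 0.5]
finger_gap: 0.0683
clock: 29.1
tcp_pos: [0.5249, 0.2363, 0.1646]
tcp_rot: [0.018, 1.0, 0.002, 0.002]
wrist_force: [-0.0, 0.4, -0.5]
finger_gap: 0.0683
29.1 q [0.422 0.134 0.172 1.603 0.002 0.458] tcp [0.5249 0.2363 0.1646] yaw 177.93 toolz [ 0.004  0.003 -1.   ] F [-0.   0.4 -0.5] gap 0.0683
to shaft [ -1.26914853 -12.3464754   -0.0394828 ]
barrier 345 [0.52717503 0.23964338 0.08277045] z [0.0434 0.0764 0.2768]
```

```bash
python3 -m crank '0.8 -0.1 -1 0 0; 0.8 -0.1 -1 0 0; 0.8 -0.1 -1 0 0; 0.8 -0.1 -1 0 0; 0.8 -0.1 -1 0 0; 0.8 -0.1 -1 0 0; 0.8 -0.1 -1 0 0; 0.8 -0.1 -1 0 0; 0.8 -0.1 -1 0 0; 0.8 -0.1 -1 0 0; 0.8 -0.1 -1 0 0; 0.8 -0.1 -1 0 0' >/dev/null && python3 -m crank '0.8 0 -0.35 0.5 0; 0.8 0 0 0 0'
python3 - <<'E'
from h import *
from cell import robot
s,T=st()
for n in("wrist","scene","top"):
    c=robot.read_camera(n);np.savez(f"pics/{n}8.npz",**c);P=cloud(c);m=masks(c)
    near=(abs(P[...,0]-.545)<.06)&(abs(P[...,1]+.073)<.06)
    k=m["red"]&near&(P[...,2]>.095)&(P[...,2]<.115);Q=P[k]
    if len(Q)>10: print(n,"handle top",len(Q),rect(Q),Q.mean(0).round(4))
    k=m["orange"]&(abs(P[...,0]-.5236)<.05)&(abs(P[...,1]-.2357)<.03)&(P[...,2]>.04);Q=P[k]
    if len(Q)>10: print(n,"barrier",len(Q),rect(Q),"z",np.percentile(Q[:,2],[2,50,95,99]).round(4))
    if n!="wrist":
        k=(P[...,2]>.070)&(P[...,2]<.085)&(abs(P[...,0]-.5422)<.03)&(abs(P[...,1]-.1683)<.03);Q=P[k];print(n,"hub",len(Q),rect(Q))
    cv2.imwrite(f"pics/{n}8.png",c["pixels"][:,:,::-1])
w=cv2.imread("pics/wrist8.png");t=cv2.resize(cv2.imread("pics/top8.png")[215:295,165:275],(640,480),interpolation=cv2.INTER_CUBIC)
cv2.imwrite("pics/v8.png",cv2.resize(np.hstack([w,t]),(800,300)))
E
```

```text
clock: 30.9
tcp_pos: [0.5437, -0.0733, 0.149]
tcp_rot: [0.017, 1.0, 0.002, 0.001]
wrist_force: [0.4, -0.1, -1.3]
finger_gap: 0.0687
30.9 q [-0.136  0.07   0.072  1.572  0.004 -0.101] tcp [ 0.5437 -0.0733  0.149 ] yaw 178.01 toolz [ 0.001  0.004 -1.   ] F [ 0.4 -0.1 -1.3] gap 0.0687
wrist handle top 2330 [546.  -74.7  55.2  17.7  -1.7] [ 0.5425 -0.0746  0.1006]
scene handle top 125 [548.5 -71.6  54.8  19.   -4.7] [ 0.5477 -0.0698  0.1001]
scene barrier 287 [525.3 237.4  61.    7.1  15.7] z [0.0432 0.072  0.0957 0.0972]
scene hub 276 [542.8 170.1  40.6  40.6 -70.2]
top barrier 65 [522.7 239.3  60.8  13.7  19.8] z [0.0429 0.0902 0.0989 0.1005]
top hub 212 [542.1 169.2  40.2  39.9  74.4]
```

View pics/v8.png

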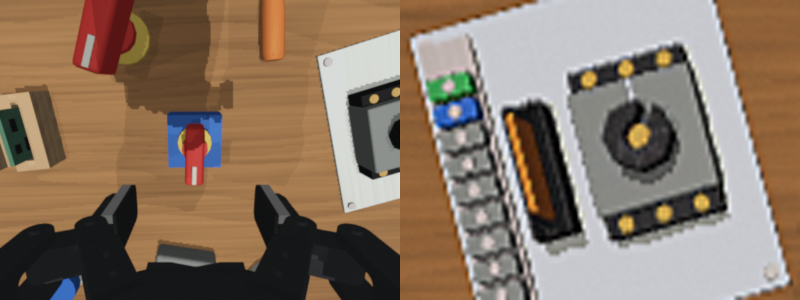

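The barrier is seated: its top measures 0.097, against the 22+75 mm expected. The views show the handle at (193,155) between the jaws and the hub gap at upper right, about (650,108) around centre (640,135), so the keyway direction is roughly −20°. Grasping the handle next.

```bash
python3 -m crank '0.8 -0.09 -0.055 0.9 0; 0.8 0 0 0.95 0; 0.8 0 0 0.95 0; 0.8 0 0 0.95 0; 0.8 0 0 0.89 0; 0.8 0 0 0 0; 0 0 0 0 0; 0 0 0 0 0; 0 0 0 0 0; 0 0 0 0 0; 0 0 0 0 0' 60
python3 - <<'E'
from h import *
s,T=st()
C=np.array([.5422,.1687])
for f in("w5","w6"):
    c=dict(np.load(f"pics/{f}.npz"));P=cloud(c);out=[]
    for a in range(-40,61,4):
        hits=[]
        for r in(.011,.013,.015,.017):
            X=np.array([C[0]+r*np.cos(np.radians(a)),C[1]+r*np.sin(np.radians(a)),.079])
            q=c["mtx"]@(c["R"]@X+c["t"]);u,v=np.round(q[:2]/q[2]).astype(int);hits.append(P[v,u,2]<.072)
        out.append((a,sum(hits)))
    print(f,out)
E
```

```text
clock: 32.42
tcp_pos: [0.5475, -0.0744, 0.0353]
tcp_rot: [0.017, 1.0, 0.002, 0.002]
wrist_force: [-1.6, 1.1, 5.9]
finger_gap: 0.0171
32.42 q [-0.137  0.086 -0.13   1.35   0.004 -0.103] tcp [ 0.5475 -0.0744  0.0353] yaw 178.05 toolz [ 0.005  0.003 -1.   ] F [-1.6  1.1  5.9] gap 0.0171
w5 [(-40, np.int64(1)), (-36, np.int64(2)), (-32, np.int64(3)), (-28, np.int64(4)), (-24, np.int64(4)), (-20, np.int64(4)), (-16, np.int64(4)), (-12, np.int64(4)), (-8, np.int64(4)), (-4, np.int64(4)), (0, np.int64(3)), (4, np.int64(1)), (8, np.int64(0)), (12, np.int64(0)), (16, np.int64(0)), (20, np.int64(0)), (24, np.int64(0)), (28, np.int64(0)), (32, np.int64(0)), (36, np.int64(0)), (40, np.int64(0)), (44, np.int64(0)), (48, np.int64(0)), (52, np.int64(0)), (56, np.int64(0)), (60, np.int64(0))]
w6 [(-40, np.int64(0)), (-36, np.int64(0)), (-32, np.int64(0)), (-28, np.int64(0)), (-24, np.int64(1)), (-20, np.int64(4)), (-16, np.int64(4)), (-12, np.int64(4)), (-8, np.int64(4)), (-4, np.int64(4)), (0, np.int64(3)), (4, np.int64(2)), (8, np.int64(1)), (12, np.int64(0)), (16, np.int64(0)), (20, np.int64(0)), (24, np.int64(0)), (28, np.int64(0)), (32, np.int64(0)), (36, np.int64(0)), (40, np.int64(0)), (44, np.int64(0)), (48, np.int64(0)), (52, np.int64(0)), (56, np.int64(0)), (60, np.int64(0))]
```

The handle is gripped (gap 17.1 mm). The close views put the keyway at about −12°. Lifting and carrying it over the hub, turning by −10°.

```bash
python3 -m crank '0 0 0 -0.5 0; 0 0 0 -0.8 0; 0 0 0 -0.9 0; 0 0 0 -0.9 0; 0 0 0 -0.9 0; 0 0.05 0.97 0 0; 0 0.05 0.97 0 0; 0 0.05 0.97 0 0; 0 0.05 0.97 0 0; 0 0.05 0.97 0 0; 0 0.05 0.97 0 0; 0 0.05 0.97 0 0' 60 >/dev/null && python3 -m crank '0 0.05 0.97 0 0; 0 0.05 0.97 0 0; 0 0.05 0.97 0 0; 0 0 0 0 1; 0 0 0 0 1; 0 0 0 0 0'
python3 - <<'E'
from h import *
from cell import robot
s,T=st();print("to hub",delta(s,[.5422,.1687,s["tcp_pos"][2]]))
for n in("wrist","top","scene"):
    c=robot.read_camera(n);np.savez(f"pics/{n}9.npz",**c);cv2.imwrite(f"pics/{n}9.png",c["pixels"][:,:,::-1])
    P=cloud(c);L=(P-s["tcp_pos"])@T;m=masks(c);n0=(abs(L[...,0])<.05)&(abs(L[...,1])<.05)&(L[...,2]>-.09)&(L[...,2]<.05)&(c["depth"]>0)
    for col in("red","yellow"):
        k=m[col]&n0;Q=L[k]
        if len(Q)>10: print(n,col,len(Q),"tool-frame rect",rect(Q),np.percentile(Q,[2,98],axis=0).round(4).tolist())
w=cv2.imread("pics/wrist9.png");t=cv2.resize(cv2.imread("pics/scene9.png")[220:340,300:460],(640,480))
cv2.imwrite("pics/v9.png",cv2.resize(np.hstack([w,t]),(800,300)))
E
```

```text
clock: 34.67
tcp_pos: [0.5423, 0.1681, 0.1353]
tcp_rot: [0.104, 0.995, 0.002, 0.001]
wrist_force: [0.2, -0.8, -1.8]
finger_gap: 0.0169
34.67 q [0.299 0.111 0.09  1.546 0.002 0.507] tcp [0.5423 0.1681 0.1353] yaw 168.08 toolz [ 0.003  0.003 -1.   ] F [ 0.2 -0.8 -1.8] gap 0.0169
to hub [9.62490816e-03 2.14902910e-02 5.55037444e-05]
wrist red 8910 tool-frame rect [ 1.6 -1.2 55.5 24.3  4. ] [[-0.0234, -0.0088, -0.0667], [0.0287, 0.0075, -0.0413]]
wrist yellow 682 tool-frame rect [ 9.5 -1.1 36.7 22.9 89. ] [[-0.0013, -0.0188, -0.0059], [0.0204, 0.0167, -0.0004]]
scene red 202 tool-frame rect [-2.3  8.2 53.4 39.7 46.4] [[-0.028, -0.0064, -0.0672], [0.0234, 0.0146, -0.0273]]
scene yellow 172 tool-frame rect [-1.7  5.7 37.3 30.  18.8] [[-0.0183, -0.011, -0.0081], [0.018, 0.0198, -0.0017]]
```

View pics/v9.png

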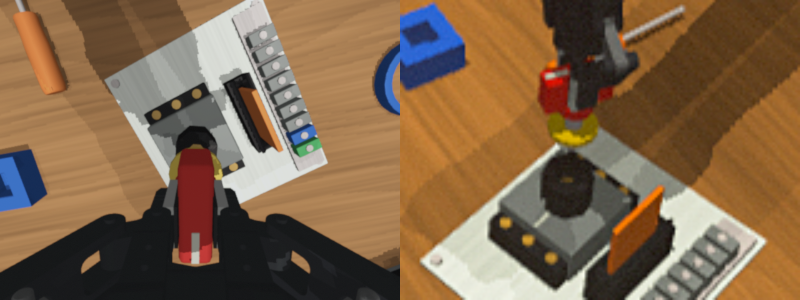

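The views show the shaft hanging upright in the grip above the hub, with the yellow collar around (195,165) and the barrier standing in its slot. Lowering the tip into the hub.

```bash
python3 -m crank '0 -0.02 0.045 0.6 0; 0 0 0 0.6 0; 0 0 0 0.2 0; 0 0 0 0.2 0; 0 0 0 0.1 0; 0 0 0 0 0'; python3 -m crank '0 0 0 0.1 0; 0 0 0 0.1 0; 0 0 0 0.1 0; 0 0 0 0 0'
```

```text
clock: 35.58
tcp_pos: [0.5433, 0.1692, 0.0926]
tcp_rot: [0.104, 0.995, 0.002, 0.002]
wrist_force: [0.0, 0.2, -1.8]
finger_gap: 0.0173
clock: 36.08
tcp_pos: [0.5434, 0.1693, 0.0853]
tcp_rot: [0.104, 0.995, 0.002, 0.002]
wrist_force: [-0.8, -0.4, 2.7]
finger_gap: 0.0171
```

The force matches the spring (about 4.5 N, tip about 16 mm deep), so the key has already slipped into the keyway. Pushing on until the collar lands.

```bash
python3 -m crank '0 0 0 0.08 0; 0 0 0 0.08 0; 0 0 0 0.08 0; 0 0 0 0 0'; python3 -m crank '0 0 0 0.06 0; 0 0 0 0.04 0; 0 0 0 0 0; 0 0 0 0 0'
```

```text
clock: 36.58
tcp_pos: [0.5435, 0.1693, 0.0795]
tcp_rot: [0.104, 0.995, 0.002, 0.002]
wrist_force: [-1.6, -0.9, 6.1]
finger_gap: 0.017
clock: 37.08
tcp_pos: [0.5437, 0.1694, 0.0793]
tcp_rot: [0.104, 0.995, 0.002, 0.003]
wrist_force: [-6.5, -2.0, 21.8]
finger_gap: 0.017
```

The TCP stopped at 0.0793, the predicted height, with a hard rise to 22 N. One visual check before handing in.

```bash
python3 - <<'E'
from h import *
from cell import robot
c=robot.read_camera("scene");s,T=st();P=cloud(c);m=masks(c)
n0=(abs(P[...,0]-.5422)<.05)&(abs(P[...,1]-.1687)<.04)
Q=P[m["yellow"]&n0&(P[...,2]>.06)];print("collar z",len(Q),np.percentile(Q[:,2],[2,50,98]).round(4))
Q=P[m["orange"]&(abs(P[...,0]-.5236)<.05)&(abs(P[...,1]-.2357)<.03)&(P[...,2]>.04)];print("barrier z",np.percentile(Q[:,2],[2,95]).round(4),rect(Q))
i=c["pixels"][:,:,::-1];cv2.imwrite("pics/v10.png",np.hstack([cv2.resize(i[220:340,300:460],(400,300)),cv2.resize(i,(400,300))]))
E
```

```text
37.12 q [ 0.301  0.112 -0.017  1.435  0.002  0.51 ] tcp [0.5437 0.1694 0.0793] yaw 168.04 toolz [ 0.006  0.004 -1.   ] F [-6.4 -2.1 21.7] gap 0.0171
collar z 171 [0.0791 0.0843 0.1651]
barrier z [0.0431 0.0974] [524.1 237.3  61.8   6.7  15.8]
```

View pics/v10.png

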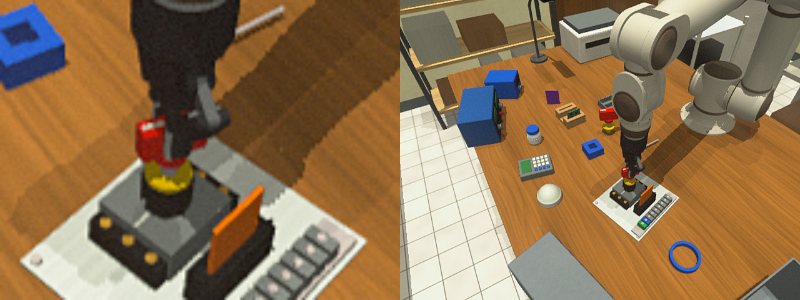

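The collar sits flush on the hub (underside about z 0.079), the barrier is seated with its top at 0.097, and the other things are undisturbed.

```bash
python3 -c "
from cell import robot
print(robot.sign_off())"
```

```text
the job is handed in; nothing more can be done
None
```

The job is done and handed in at about 37 s of the 58 s allowed. The orange barrier stands released in its slot. The small shaft is keyed into the hub, and I am still holding its handle with the collar pressed home.

**Last checks**
- **Barrier:** its top edge measured z ≈ 0.097 m, which is the 22 + 75 mm expected when fully down, and its yaw matches the slot.
- **Shaft:** the collar's underside measured z ≈ 0.079 m, level with the hub mouth. The TCP stopped at the predicted height, and the force rose sharply from about 6 N on the spring to about 22 N once the collar met the hub. There was about 7 N sideways at the end.
- **Keyway:** I turned the shaft to about −12° above the hub, before the tip went in. The key then slipped in on the way down, so no turning was needed inside the hub.
- **Other things on the bench:** they looked undisturbed in the last picture.

**What went wrong or disagreed**
- **TCP height:** the reported height is 40 mm lower than both cameras show the fingertips. This made the first barrier grasp close above the plate. I used the camera value from then on, and the contact heights agreed with it.
- **Joint 6 limit:** while I carried the barrier, joint 6 reached its range end and the tool tilted about 4°. I removed the tilt by running to the opposite end, where joint 6 read −3.141 and then −3.140 against the stated limit of −3.14. That is at the limit, or past it by rounding.

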